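# Check a bag sealer's spring on the lever tester and sort it

### The job

The blue spring unit has come out of the bag sealer for its check: stand it in the circle on the tester's plate, pull the lever down until the spring's top is level with the yellow band on the height post and keep it there for a second, gently and without overshooting, because the red drag hand on the dial stays at the highest force it has seen. Then put the lever fully up again and stand the spring in the green tray if the drag hand points into the dial's green sector, or in the red tray if it points into the red sector. Leave the other kitchen things where they are.

Things in the scene. Friction and masses are not known exactly. Their poses are not given: they have to be found in the camera images.
- spring: captured spring unit with nested coils, standing upright, 54 mm tall: blue sleeve 34 mm diameter, 24 mm high below (grip here), bare coil 26 mm diameter above it, steel cap 28 mm diameter, 8 mm thick on top; 0.17 kg. Origin: centre of the underside, z up. Its strength cannot be seen: about 11 to 25 N at the mark, 0.75 to 2 N more for each further mm
- spring_cap (a joint): how far the spring's cap is pressed in, m: 0 free (54 mm tall), 0.012 at the marked height (42 mm tall), 0.018 solid. It starts to move at 2 N
- tester: grey bench spring tester, fixed, 272 mm long, 136 mm wide, body 58 mm high. Origin on the worktop under the plate's centre; x points back, from the dial through the plate to the lever's hinge. The hinge lies 80 mm behind the plate's centre, 112 mm above the worktop, along y; the hinge cheeks reach 126 mm high
- plate_top (a point): centre of the top face of the steel plate, 108 x 104 mm, with an engraved 42 mm circle for the spring; 76 mm above the worktop, it sinks 0.29 mm per N of load. The height post, 8 mm thick, 58 mm tall, stands on the plate 36 mm behind and 40 mm to +y of this point and sinks with it; the middle of its yellow band is 42 mm above the plate
- lever (a joint): the lever's angle, rad: 0 level (pad 36 mm above the unloaded plate, over its centre), grows as the lever is lifted, -0.13 lowest, 1.62 fully up (upright, handle 0.31 m above the worktop); friction (0.3 N m) holds it where it is left. The free spring meets the pad at about 0.22
- lever_hinge (a point): middle of the lever's hinge pin; the lever turns about the tester's y axis
- pad (a point): lowest point of the domed steel pad under the lever, 80 mm from the hinge, that presses on the spring's cap
- grip_left (a point): middle of the left (tester +y) rubber grip of the T-handle, a 16 mm round bar along the tester's y axis, grip 62 mm long. Seen along the level lever it is 200 mm in front of the hinge, 20 mm above it and 49 mm to the left; the 20 mm wide, 12 mm thick lever bar is in the middle of the handle
- grip_right (a point): middle of the right (tester -y) grip of the T-handle, the mirror image of grip_left
- needle (a joint): black hand of the dial: force on the plate now, 0.15 rad per N, clockwise from 0 at the lower left of the dial (30 N = 4.5 rad); the spring's own weight shows too
- drag_hand (a joint): red drag hand over the black one, same scale: pushed up by the black hand, it stays at the highest force seen, also if the spring is set down hard or pushed. Red sector below 2.70 rad (18 N), green sector from 2.70 to 4.5 rad
- needle_tip (a point): point on the black hand, 30 mm from the dial's centre
- drag_hand_tip (a point): point on the red drag hand, 30 mm from the dial's centre
- tray_green: shallow green plastic tray, fixed, 124 x 124 mm outside, 14 mm high, walls and floor 4 mm. Origin: centre of the underside; the inner floor is 4 mm above it
- tray_red: shallow red plastic tray, otherwise the same as the green one
- kitchen_timer: white wind-up timer with a red dial, 62 x 62 x 42 mm, loose; origin: centre of the underside
- foil_cups: stack of foil cups, 60 mm diameter, 49 mm high, loose; origin: centre of the underside
- marker: marker pen lying flat, 131 mm long along its own y, 16 mm thick, loose; origin under its middle
- probe: probe thermometer lying flat, 220 mm long along its own y, 19 mm thick, loose; origin under its middle

How it is judged (in metres and radians):
On the way, in this order (a step that is already met when the one before it is completed fails the run):
1. the spring stands upright in the circle on the plate, let go (horizontal distance between spring and plate_top below 0.012 m and z of spring in the frame of plate_top between -0.004 and 0.004 m and angle between spring's own z axis and vertical below 0.1 rad and contact force between the fingers and spring below 0.2 N), for 0.2 s.
2. the spring is squeezed to the mark by the lever (12 mm, within 1.5 mm) without the robot touching it, and held for half a second with the drag hand no more than about 2 N above the black hand (value of joint spring_cap between 0.0105 and 0.0135 m and contact force between the arm and spring below 0.3 N and horizontal distance between spring and plate_top below 0.015 m and distance between needle_tip and drag_hand_tip below 0.009 m), for 0.5 s.
At the end, for the whole second after the job is handed in: lever up (above 1.3 rad); the spring upright, at rest, on the floor of the green tray if the drag hand is in the green sector, of the red tray if in the red sector (within 0.2 rad of the 2.70 rad border either will do), its centre within 45 mm of the tray's in x and y (value of joint lever above 1.3 rad and angle between spring's own z axis and vertical below 0.15 rad and linear speed of spring below 0.02 m/s and value of joint spring_cap below 0.002 m and ((value of joint drag_hand above 2.5 rad and x of spring in the frame of tray_green between -0.045 and 0.045 m and y of spring in the frame of tray_green between -0.045 and 0.045 m and z of spring in the frame of tray_green between 0.001 and 0.008 m) or (value of joint drag_hand below 2.9 rad and x of spring in the frame of tray_red between -0.045 and 0.045 m and y of spring in the frame of tray_red between -0.045 and 0.045 m and z of spring in the frame of tray_red between 0.001 and 0.008 m))); the robot touches nothing.
It fails at once if the spring is squeezed more than 4 mm past the mark (value of joint spring_cap above 0.016 m).
It fails at once if the white kitchen timer is moved more than 30 mm (distance of kitchen_timer from where it was at the start of the episode above 0.03 m).
It fails at once if the stack of foil cups is moved more than 30 mm (distance of foil_cups from where it was at the start of the episode above 0.03 m).
It fails at once if the marker pen is moved more than 30 mm (distance of marker from where it was at the start of the episode above 0.03 m).
It fails at once if the probe thermometer is moved more than 30 mm (distance of probe from where it was at the start of the episode above 0.03 m).
It also fails if it takes over 72 s, if anything falls off the work surface, if the arm or the gripper's body presses on something with over 40 N, if the wrist force passes 120 N, or if a joint passes its speed limit or range.

### The arm

A 7-joint arm with a two-finger parallel gripper is mounted at the origin on a cart in front of the work surface, level with it; the furniture and walls round the work are solid. World frame = base frame: x ahead of the robot, y to its left, z up, the work surface at z = 0. Lengths are in m, angles in degrees, forces in N, time in s.
With the tool pointing down it reaches from about 0.425 to 0.875 m from the base axis. Payload 4.7 kg.
Tool frame: the origin (TCP) lies midway between the tips of the shut fingers; the grasp point (between the pads) lies 19 mm behind it (env.grip_point_offset is the distance from the TCP to the grasp point, in m); z points along the fingers, y is the line along which they close (so a half turn about z gives the same grasp; the last joint's range is limited). The gripper opens to 87 mm and grips with 3 to 60 N. Pads are 19 mm wide; open, the fingers measure 117 mm over their backs; the gripper's body (75 mm by 190 mm) begins 51 mm behind the grasp point.
Start: joints at [72.943, 18.392, -4.016, 83.108, 1.295, 78.541, -3.26], TCP at [0.199, -0.619, 0.223] pointing down, gripper open.
Joint ranges: [-163.93, 163.93], [-17.29, 119.83], [-79.2, 71.16], [3.27, 140.29], [-89.18, 269.18], [5.43, 117.66], [-154.24, 154.24]. Speed limits (degrees/s): [147.25, 147.25, 180, 180, 180, 180, 180].

### API

Orientations are given as [roll, pitch, yaw] about the fixed x, y, z axes, in that order (R = Rz(yaw) Ry(pitch) Rx(roll)).
In Python, from cell import env gives the robot as it stands.
- The arm moves only by the shell command python3 -m jog 'ROWS' [FORCE]. ROWS is JSON, a list of rows, each a list of 7 numbers: the shift along the tool's x, y, z in m, then the turn, a rotation vector about the tool's x, y, z in rad, then the finger opening in m, from 0 to 0.087. A call has 1 to 12 rows; each row shifts and turns the commanded pose from where the row before left it, along the tool's axes as they then stand; what a row does not reach is not made up. A row lasts 1/12 s, in which the tool goes at most 41.7 mm and 7.16 degrees, less where a joint would pass 70% of its speed; a pose out of reach is approached as far as the arm can. A call is refused whole if a number of a shift passes 0.0417 or a number of a turn 0.125, either way. A call with a gripper value outside its range is refused whole. The fingers move at their own pace and stop on an object; FORCE is the grip in N (left out, the last holds). Time passes only in rows, so rows that do not move let the fingers close. It gives the time, the measured TCP pose, the force, the opening and the grip force at its end, in the units of the state.
- env.get_obs(): the state, without advancing time (a new reading comes with each control period).
- env.read_camera(name): name is "scene" or "top" or "wrist"; returns the picture (400x640x3 uint8, blue, green, red); there is no depth.
- env.get_calibration(name): a dict with "fov_y" (degrees; the focal length in pixels is half the picture's height over the tangent of half this angle, whatever the lens; pixels are square), "cx", "cy" (the principal point, pixels), "pose" (4x4, takes a point from camera to world coordinates). Camera axes: x right, y up, looking along -z (the intrinsics and any distortion apply to the point x, -y, -z); pixel columns grow to the right and rows downward; lengths in m; the calibration is good to about 2 mm. A picture is of the moment at which its call begins: read the wrist's pose just before it. get_calibration takes no time and is no camera call; for the wrist camera it gives the pose at the moment of the call.
- env.sign_off(): hands the job in; it is judged then, once.
The state is a dict: "time_s": time; "qpos": joint angles; "joint_velocities": joint speeds; "effort": joint torques, N m; "tool_pos": TCP position; "tool_rot": TCP orientation; "force": force on the tool from outside, world axes, zero at the start; "wrist_torque": the same for the moment, N m; "grip_width": finger opening in m; "grasp_force": force on a finger pad.
Only numpy, scipy, OpenCV 4.12 (cv2) and the standard library are available. Lean on these libraries where they do the work, as an engineer would, in place of code of your own. Each camera call takes 0.05 s, during which the arm holds its last target. There are 200 camera calls.

## Working session

There is one attempt and no reset: what is moved stays moved. The work goes in short steps, Python scripts to look and compute and a shell command to move; the robot and the scene stay as the last step left them, time stands still between calls to the robot, and variables do not carry over. Pictures are saved under pics/ and viewed, at most 10 in all, crops included, and the job is handed in when it is done.

```bash
ls; mkdir -p pics
cat > h.py <<'E'
import numpy as np, cv2
from cell import env
from scipy.spatial.transform import Rotation as R
def K(c): 
    f=200/np.tan(np.radians(c['fov_y'])/2); return f,c['cx'],c['cy']
def proj(c,p):
    T=np.linalg.inv(np.array(c['pose'])); q=T[:3,:3]@np.array(p,float)+T[:3,3]; f,cx,cy=K(c)
    return np.array([cx+f*q[0]/-q[2], cy+f*-q[1]/-q[2]])
def ray(c,uv):
    f,cx,cy=K(c); P=np.array(c['pose']); d=P[:3,:3]@np.array([(uv[0]-cx)/f,-(uv[1]-cy)/f,-1]); return P[:3,3],d/np.linalg.norm(d)
def onz(c,uv,z):
    o,d=ray(c,uv); return o+d*(z-o[2])/d[2]
def tri(obs):
    A=np.zeros((3,3));b=np.zeros(3)
    for c,uv in obs:
        o,d=ray(c,uv);M=np.eye(3)-np.outer(d,d);A+=M;b+=M@o
    p=np.linalg.solve(A,b); return p,[np.linalg.norm((np.eye(3)-np.outer(ray(c,uv)[1],ray(c,uv)[1]))@(p-ray(c,uv)[0])) for c,uv in obs]
E
python3 - <<'E'
from h import *
for n in ("scene","top"):
    cv2.imwrite(f"pics/{n}0.png",env.read_camera(n)); c=env.get_calibration(n); print(n,{k:(np.round(v,3).tolist() if k=='pose' else v) for k,v in c.items()})
o=env.get_obs(); print(o['tool_pos'],o['tool_rot'],o['time_s'],env.grip_point_offset)
E
```

```text
pics
scene {'fov_y': 55.30310104835857, 'cx': 322.67642098188617, 'cy': 196.1193297160009, 'pose': [[-0.841, 0.263, -0.472, -0.074], [-0.541, -0.43, 0.723, 0.862], [-0.013, 0.863, 0.504, 0.692], [0.0, 0.0, 0.0, 1.0]]}
top {'fov_y': 42.67533982340318, 'cx': 323.9584534148302, 'cy': 202.87757714259985, 'pose': [[0.029, 0.998, -0.05, 0.418], [-1.0, 0.029, 0.007, -0.003], [0.009, 0.05, 0.999, 1.505], [0.0, 0.0, 0.0, 1.0]]}
[ 0.19920479 -0.61820081  0.22156359] [-1.79900840e+02  4.87733197e-03  1.78652253e+01] 0.1 0.0187
```

View pics/scene0.png

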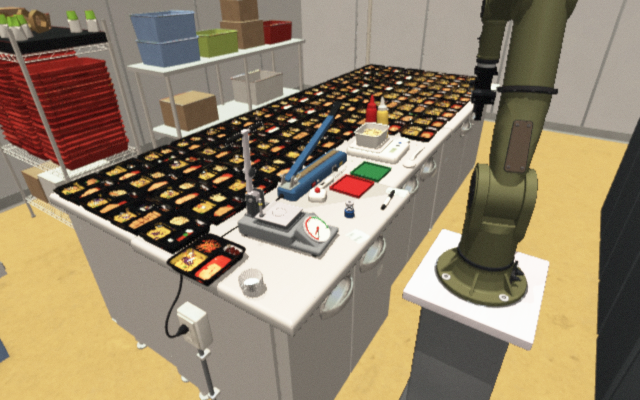

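View pics/top0.png

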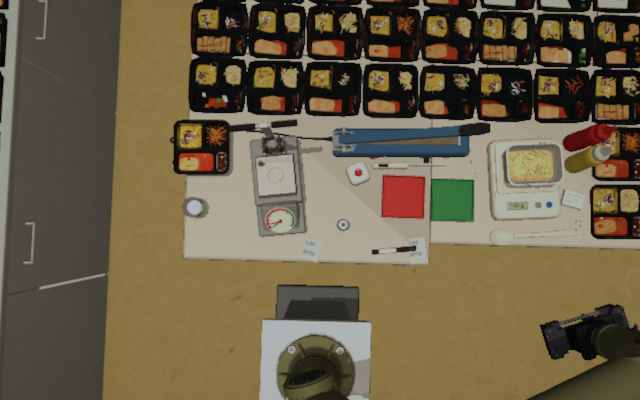

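Run:
```python
from h import *
s=cv2.imread("pics/scene0.png")[115:265,220:420]; t=cv2.imread("pics/top0.png")[110:260,225:425]
z=lambda i:cv2.resize(i,None,fx=4,fy=4,interpolation=cv2.INTER_CUBIC)
cv2.imwrite("pics/s1.png",z(s)); cv2.imwrite("pics/t1.png",z(t))
```

```text
(no output)
```

View pics/s1.png

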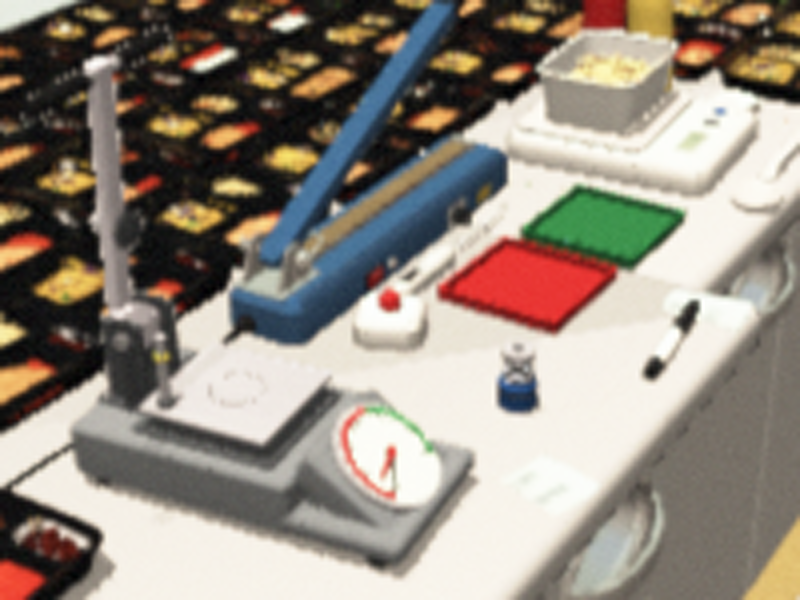

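View pics/t1.png

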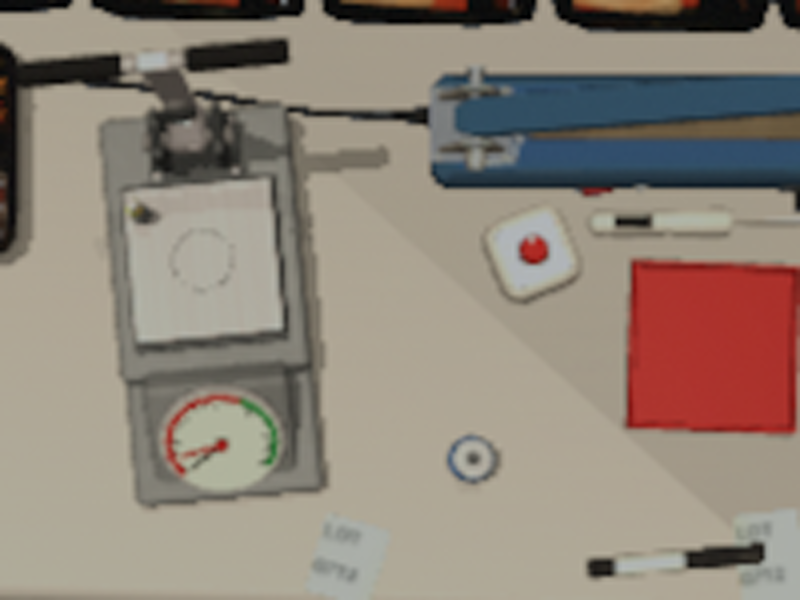

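Run:
```python
from h import *
ct,cs=env.get_calibration("top"),env.get_calibration("scene")
T=lambda x,y:(225+(x+.5)/4-.5,110+(y+.5)/4-.5); S=lambda x,y:(220+(x+.5)/4-.5,115+(y+.5)/4-.5)
def p(n,t,s): 
    a,e=tri([(ct,T(*t)),(cs,S(*s))]); print(n,a.round(4),np.round(e,4))
p("circle",(203,260),(237,388)); p("cap",(473,458),(518,351)); p("dial",(222,444),(390,455)); 
p("timer knob",(534,250),(390,298))
for n,c,z in(("plate",[(122,193),(270,178),(286,330),(136,345)],.076),("body back/front",[(102,122),(295,108),(325,487),(140,503)],.05),("handle",[(15,73),(288,50),(152,62)],.31),("circle",[(203,260)],.076),("cap",[(473,458)],.054),("red",[(632,262),(798,268),(795,432),(627,427)],.014),("marker",[(590,568),(762,552)],.01)):
    q=np.array([onz(ct,T(*k),z) for k in c]); print(n,q[:,:2].round(4).tolist(),q.mean(0).round(4))
    if n=="plate":
        d=q[0]+q[1]-q[2]-q[3]; print("tester x yaw",np.degrees(np.arctan2(d[1],d[0])))
        d=q[0]-q[1]+q[3]-q[2]; print("y yaw",np.degrees(np.arctan2(d[1],d[0])))
q=np.array([onz(cs,S(*k),.014) for k in [(440,288),(505,238),(616,272),(557,330)]]);print("red scene",q.mean(0))
q=np.array([onz(cs,S(*k),.014) for k in [(523,230),(580,187),(684,213),(628,264)]]);print("green scene",q.mean(0),q.round(3).tolist())
q=np.array([onz(ct,k,.014) for k in [(433,180),(473,180),(474,221),(431,220)]]);print("green top",q.mean(0))
print("spring base scene z=.024",onz(cs,S(518,381),.024))
```

```text
circle [0.5652 0.1253 0.0758] [0.0003 0.0003]
cap [ 0.4323 -0.0686  0.0501] [0.0003 0.0003]
dial [0.4376 0.1099 0.0524] [0.0003 0.0003]
timer knob [ 0.5835 -0.1092  0.0357] [0.0003 0.0003]
plate [[0.6108, 0.1837], [0.6245, 0.0804], [0.518, 0.0658], [0.5044, 0.1702]] [0.5644 0.125  0.076 ]
tester x yaw 7.512001791143058
y yaw 97.46292960712071
body back/front [[0.6649, 0.2031], [0.6791, 0.0656], [0.409, 0.0359], [0.394, 0.1666]] [0.5368 0.1178 0.05  ]
handle [[0.6483, 0.2184], [0.6668, 0.0586], [0.6572, 0.1383]] [0.6574 0.1384 0.31  ]
circle [[0.5654, 0.1254]] [0.5654 0.1254 0.076 ]
cap [[0.4325, -0.0683]] [ 0.4325 -0.0683  0.054 ]
red [[0.5795, -0.1826], [0.5787, -0.3043], [0.4586, -0.3044], [0.4587, -0.1817]] [ 0.5189 -0.2432  0.014 ]
marker [[0.3554, -0.1576], [0.3706, -0.2827]] [ 0.363  -0.2202  0.01  ]
red scene [ 0.5130396  -0.23591708  0.014     ]
green scene [ 0.50851544 -0.37986972  0.014     ] [[0.569, -0.324, 0.014], [0.566, -0.441, 0.014], [0.449, -0.441, 0.014], [0.45, -0.313, 0.014]]
green top [ 0.51192889 -0.3893993   0.014     ]
spring base scene z=.024 [ 0.4294266  -0.06544894  0.024     ]
```

```bash
cat >> h.py <<'E'
def go(p,yaw=None):
    "print the tool-frame shift (and turn about tool z) to bring the TCP to p, yaw"
    o=env.get_obs(); r=R.from_euler('xyz',o['tool_rot'],degrees=True)
    rv=np.zeros(3)
    if yaw is not None:
        t=R.from_euler('xyz',[180,0,yaw],degrees=True); rv=(r.inv()*t).as_rotvec(); r=t
    print("turn",rv.round(4),"then shift",r.inv().apply(np.array(p)-o['tool_pos']).round(4),"t",o['time_s'])
E
python3 -m jog '[[0,0,0,0,0,0.0908,0.087],[0,0,0,0,0,0.0908,0.087],[0.04,-0.01,0,0,0,0,0.087],[0.04,-0.01,0,0,0,0,0.087],[0.04,-0.01,0,0,0,0,0.087],[0.04,-0.01,0,0,0,0,0.087],[0.04,-0.01,0,0,0,0,0.087],[0.009,-0.039,0,0,0,0,0.087],[0.009,-0.039,0,0,0,0,0.087],[0.009,-0.039,0,0,0,0,0.087],[0.009,-0.039,0,0,0,0,0.087],[0.009,-0.039,0,0,0,0,0.087]]'; python3 -c "
from h import *
go([.4325,-.0683,.18],7.5)"
```

```text
time_s: 1.1
tool_pos: [0.4102, -0.3418, 0.2218]
tool_rot: [-180.0, 0.0, 7.5]
force: [1.1, 0.3, -0.2]
grip_width: 0.0874
grasp_force: 0.0
turn [-0.0007  0.0008 -0.0006] then shift [ 0.0578 -0.2682  0.0418] t 1.1
```

```bash
python3 -m jog '[[0.0072,-0.0335,0.005,0,0,0,0.087],[0.0072,-0.0335,0.005,0,0,0,0.087],[0.0072,-0.0335,0.005,0,0,0,0.087],[0.0072,-0.0335,0.005,0,0,0,0.087],[0.0072,-0.0335,0.005,0,0,0,0.087],[0.0072,-0.0335,0.005,0,0,0,0.087],[0.0072,-0.0335,0.005,0,0,0,0.087],[0.0072,-0.0335,0.005,0,0,0,0.087],[0,0,0,0,0,0,0.087],[0,0,0,0,0,0,0.087]]'; python3 -c "
from h import *
go([.4325,-.0683,.18],7.5)
c=env.get_calibration('wrist'); cv2.imwrite('pics/w1.png',env.read_camera('wrist'))
print(c['fov_y'],c['cx'],c['cy'],np.round(c['pose'],4).tolist())
for q in ([.4325,-.0683,.054],[.4325,-.0683,0],[.5652,.1253,.076]): print(proj(c,q))"
```

```text
time_s: 1.93
tool_pos: [0.4325, -0.0689, 0.1822]
tool_rot: [180.0, 0.0, 7.7]
force: [0.1, -0.5, 0.1]
grip_width: 0.0871
grasp_force: 0.0
turn [0.0005 0.0008 0.0039] then shift [ 0.0001 -0.0006  0.0022] t 1.9333
64.25324087825602 323.14741590722195 200.32301282457144 [[0.1343, 0.9584, 0.2519, 0.5006], [-0.9909, 0.1297, 0.0349, -0.0604], [0.0008, -0.2543, 0.9671, 0.3432], [0.0, 0.0, 0.0, 1.0]]
[321.46308328 192.57963142]
[321.67483602 181.21635823]
[85.80862063 -7.72907549]
```

View pics/w1.png

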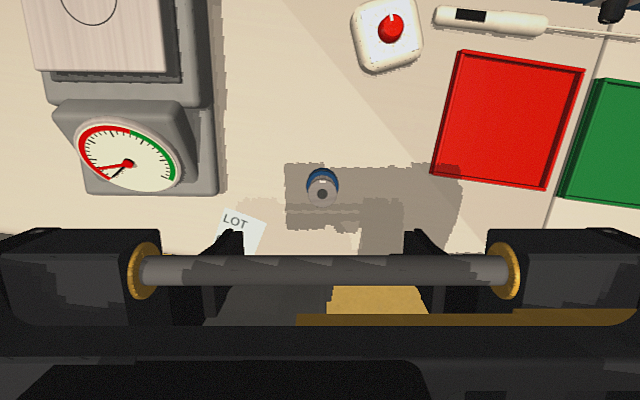

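```bash
python3 -m jog '[[-0.001,0,0.035,0,0,0,0.07],[0,0,0.035,0,0,0,0.07],[0,0,0.035,0,0,0,0.07],[0,0,0.035,0,0,0,0.07],[0,0,0.02,0,0,0,0.07],[0,0,0.014,0,0,0,0.07],[0,0,0,0,0,0,0.07],[0,0,0,0,0,0,0.02],[0,0,0,0,0,0,0.02],[0,0,0,0,0,0,0.02],[0,0,0,0,0,0,0.02],[0,0,0,0,0,0,0.02]]' 15; python3 -m jog '[[0,0,0,0,0,0,0.02],[0,0,0,0,0,0,0.02],[0,0,0,0,0,0,0.02]]'
```

```text
time_s: 2.98
tool_pos: [0.4326, -0.0712, 0.0095]
tool_rot: [179.9, -0.1, 7.4]
force: [0.4, 0.2, 0.1]
grip_width: 0.0445
grasp_force: 0.0
time_s: 3.23
tool_pos: [0.4322, -0.0704, 0.0091]
tool_rot: [-180.0, -0.0, 7.5]
force: [-1.2, 1.7, 5.5]
grip_width: 0.0331
grasp_force: 15.0
```

```bash
python3 -m jog '[[0,0,-0.01,0,0,0,0.02],[0,0,-0.03,0,0,0,0.02],[0,0,-0.03,0,0,-0.121,0.02],[0,0,-0.03,0,0,-0.121,0.02],[0,0,-0.03,0,0,-0.121,0.02],[0,0,-0.03,0,0,-0.121,0.02],[0,0,0,0,0,-0.121,0.02],[0,0,0,0,0,-0.121,0.02],[0,0,0,0,0,-0.121,0.02],[0,0,0,0,0,-0.121,0.02],[0,0,0,0,0,-0.121,0.02],[0,0,0,0,0,-0.121,0.02]]'
python3 -m jog '[[0,0,0,0,0,-0.121,0.02],[0,0,0,0,0,-0.121,0.02],[0,0,0,0,0,-0.121,0.02],[0,0,0,0,0,-0.121,0.02],[0,0,0,0,0,-0.121,0.02],[0,0,0,0,0,-0.121,0.02],[0,0,0,0,0,-0.121,0.02],[0,0,0,0,0,-0.121,0.02],[0,0,0,0,0,-0.121,0.02],[0,0,0,0,0,-0.121,0.02],[0,0,0,0,0,-0.121,0.02],[0,0,0,0,0,-0.121,0.02]]'
python3 -c "
from h import *
print(env.get_obs()['qpos']);go([.5650,.1252,.175],-172.5)"
```

```text
time_s: 4.23
tool_pos: [0.4313, -0.071, 0.1687]
tool_rot: [-180.0, 0.0, 77.1]
force: [-0.2, -0.9, -1.9]
grip_width: 0.033
grasp_force: 15.0
time_s: 5.23
tool_pos: [0.4313, -0.071, 0.1687]
tool_rot: [-180.0, -0.0, 160.3]
force: [-1.0, -0.9, -1.3]
grip_width: 0.033
grasp_force: 15.0
[ 31.3243964   -5.05036352 -24.02649931 114.98501143  -2.16609612
  69.66629859  78.46528826]
turn [-4.000e-04 -4.000e-04 -4.742e-01] then shift [-0.1581  0.1771 -0.0063] t 5.2333
```

```bash
python3 -m jog '[[0,0,0,0,0,-0.1186,0.02],[0,0,0,0,0,-0.1186,0.02],[0,0,0,0,0,-0.1186,0.02],[0,0,-0.006,0,0,-0.1186,0.02],[-0.0226,0.0253,0,0,0,0,0.02],[-0.0226,0.0253,0,0,0,0,0.02],[-0.0226,0.0253,0,0,0,0,0.02],[-0.0226,0.0253,0,0,0,0,0.02],[-0.0226,0.0253,0,0,0,0,0.02],[-0.0226,0.0253,0,0,0,0,0.02],[-0.0226,0.0253,0,0,0,0,0.02],[0,0,0,0,0,0,0.02]]'
python3 -c "
from h import *
for i in range(2): go([.5650,.1252,.0855],-172.5)
c=env.get_calibration('wrist'); cv2.imwrite('pics/w2.png',env.read_camera('wrist'))
print(env.get_obs()['qpos'])"
```

```text
time_s: 6.23
tool_pos: [0.5682, 0.1318, 0.1744]
tool_rot: [179.7, 0.1, -172.4]
force: [-0.8, 0.9, -1.6]
grip_width: 0.0327
grasp_force: 15.0
turn [0.0058 0.0017 0.0014] then shift [ 0.0041 -0.0061  0.0889] t 6.2333
turn [0.0058 0.0017 0.0014] then shift [ 0.0041 -0.0061  0.0889] t 6.2333
[ 14.14685108  14.60401723 -34.20796389  95.94517433   8.38790479
  72.08488714  75.70047356]
```

View pics/w2.png

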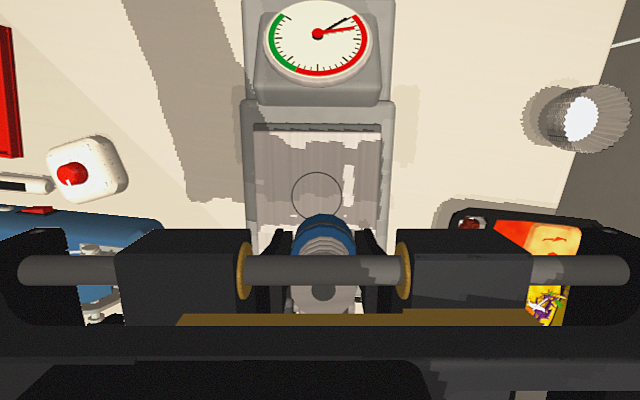

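```bash
python3 -m jog '[[0,0,0.04,0,0,0,0.02],[0,0,0.02,0,0,0,0.02],[0,0,0,0,0,0,0.02]]'; python3 -c "
from h import *
c=env.get_calibration('wrist'); im=env.read_camera('wrist'); cv2.imwrite('pics/w3.png',im[0:300,160:480])
print([onz(c,uv,.076).round(4) for uv in [(317,194)]])
print('circ proj',proj(c,[.565,.1252,.076]));go([.5650,.1252,.0855],-172.5)"
```

```text
time_s: 6.53
tool_pos: [0.5626, 0.1218, 0.1096]
tool_rot: [-179.9, -0.6, -172.9]
force: [-0.3, -0.4, -1.7]
grip_width: 0.0331
grasp_force: 15.0
[array([0.5405, 0.1142, 0.076 ])]
circ proj [329.37644165 232.51991544]
turn [-0.0013 -0.0059 -0.007 ] then shift [-0.001   0.0026  0.0268] t 6.5833
```

View pics/w3.png

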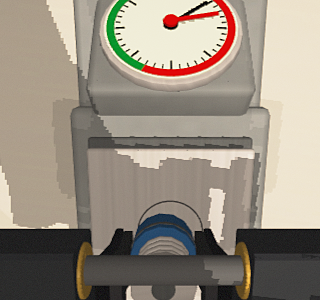

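```bash
python3 -m jog '[[-0.001,0.002,0.01,0,0,0,0.02],[0,0,0.008,0,0,0,0.02],[0,0,0.003,0,0,0,0.02],[0,0,0,0,0,0,0.02],[0,0,0,0,0,0,0.02]]';python3 -c "
from h import *
go([.5650,.1252,.0855],-172.5)"; python3 -m jog '[[0,0,0.001,0,0,0,0.02],[0,0,0.001,0,0,0,0.02],[0,0,0,0,0,0,0.02],[0,0,0,0,0,0,0.02]]';python3 -c "
from h import *
go([.5650,.1252,.0855],-172.5)"
```

```text
time_s: 7.0
tool_pos: [0.5677, 0.1266, 0.0939]
tool_rot: [-180.0, 0.0, -172.8]
force: [-0.1, 0.3, -0.8]
grip_width: 0.0331
grasp_force: 15.0
turn [-0.0002  0.0005 -0.0059] then shift [ 0.0028 -0.0011  0.0084] t 7.0
time_s: 7.33
tool_pos: [0.5675, 0.1267, 0.0917]
tool_rot: [-180.0, 0.0, -172.8]
force: [-1.0, -0.1, -1.3]
grip_width: 0.0333
grasp_force: 15.0
turn [-0.0001  0.0002 -0.0058] then shift [ 0.0027 -0.0012  0.0062] t 7.3333
```

```bash
python3 -m jog '[[0.0027,-0.0012,0.002,0,0,0,0.02],[0,0,0.001,0,0,0,0.02],[0,0,0.001,0,0,0,0.02],[0,0,0.001,0,0,0,0.02],[0,0,0,0,0,0,0.02],[0,0,0,0,0,0,0.02]]'; python3 -m jog '[[0,0,0.001,0,0,0,0.02],[0,0,0,0,0,0,0.02],[0,0,0,0,0,0,0.02]]';python3 -m jog '[[0,0,0.0008,0,0,0,0.02],[0,0,0,0,0,0,0.02],[0,0,0,0,0,0,0.02]]'
```

```text
time_s: 7.83
tool_pos: [0.5649, 0.1252, 0.0864]
tool_rot: [-180.0, -0.0, -172.8]
force: [0.2, 0.1, -1.6]
grip_width: 0.0332
grasp_force: 15.0
time_s: 8.08
tool_pos: [0.5649, 0.1251, 0.0855]
tool_rot: [-180.0, -0.0, -172.8]
force: [-0.5, 0.5, -1.6]
grip_width: 0.0332
grasp_force: 15.0
time_s: 8.33
tool_pos: [0.565, 0.1252, 0.0849]
tool_rot: [-180.0, 0.0, -172.8]
force: [0.1, -0.0, -0.2]
grip_width: 0.0334
grasp_force: 15.0
```

```bash
python3 -m jog '[[0,0,0,0,0,0,0.06],[0,0,0,0,0,0,0.06],[0,0,0,0,0,0,0.06],[0,0,-0.005,0,0,0,0.06],[0,0,-0.02,0,0,0,0.06],[0,0,-0.04,0,0,0,0.06],[0,0,-0.04,0,0,0,0.06],[0,0,-0.04,0,0,0,0.06],[0,0,-0.04,0,0,0,0.06],[0,0,-0.04,0,0,0,0.06],[0,0,-0.04,0,0,0,0.06],[0,0,-0.02,0,0,0,0.06]]'; python3 -m jog '[[0,0,0,0,0,0.1204,0.06],[0,0,0,0,0,0.1204,0.06],[0,0,0,0,0,0.1204,0.06],[0,0,0,0,0,0.1204,0.06],[0,0,0,0,0,0.1204,0.06],[0,0,0,0,0,0.1204,0.06],[0,0,0,0,0,0.1204,0.06],[0,0,0,0,0,0.1204,0.06],[0,0,0,0,0,0.1204,0.06],[0,0,0,0,0,0.1204,0.06],[0,0,0,0,0,0.1204,0.06],[0,0,0,0,0,0.1204,0.06]]'
python3 - <<'E'
from h import *
t=np.radians(7.5);ex=np.array([np.cos(t),np.sin(t),0]);ey=np.array([-np.sin(t),np.cos(t),0])
P=np.array([.565,.1252,0]);H=P+.08*ex+[0,0,.112]
c=env.get_calibration('wrist');im=env.read_camera('wrist');cs=env.get_calibration('scene');s=env.read_camera('scene');ct=env.get_calibration('top')
cv2.imwrite('pics/a.png',np.hstack([cv2.resize(im,(440,275)),cv2.resize(s[125:238,230:340],(330,339))[:275]]))
for f in(1.45,1.53,1.62):
  for n,y in(('R',-.049),('L',.049),('mid',0)):
    g=H+ex*(-.2*np.cos(f)+.02*np.sin(f))+ey*y+[0,0,.2*np.sin(f)+.02*np.cos(f)]
    print(f,n,g.round(4),'top',proj(ct,g).round(1),'scene',proj(cs,g).round(1),'wrist',proj(c,g).round(1))
go([.66,.09,.36],97.5)
E
```

```text
time_s: 9.33
tool_pos: [0.5658, 0.1258, 0.376]
tool_rot: [180.0, 0.4, -172.8]
force: [0.2, 1.2, -0.4]
grip_width: 0.0598
grasp_force: 0.0
time_s: 10.33
tool_pos: [0.5648, 0.1253, 0.3702]
tool_rot: [180.0, 0.0, 104.1]
force: [-0.8, -0.3, 0.0]
grip_width: 0.06
grasp_force: 0.0
1.45 R [0.6465 0.0865 0.313 ] top [284.4 130.1] scene [259.  127.5] wrist [415.5 287.1]
1.45 L [0.6337 0.1837 0.313 ] top [242.8 134.2] scene [238.5 139.3] wrist [442.3 159.5]
1.45 mid [0.6401 0.1351 0.313 ] top [263.6 132.1] scene [249.1 133.2] wrist [428.2 226.7]
1.53 R [0.6624 0.0886 0.3126] top [283.7 123.3] scene [254.3 126.8] wrist [436.1 289. ]
1.53 L [0.6496 0.1858 0.3126] top [242.1 127.5] scene [233.6 138.5] wrist [465.1 162.1]
1.53 mid [0.656  0.1372 0.3126] top [262.9 125.4] scene [244.3 132.4] wrist [449.8 229. ]
1.62 R [0.6803 0.091  0.3108] top [283. 116.] scene [249.2 126.6] wrist [458.1 290.2]
1.62 L [0.6675 0.1881 0.3108] top [241.5 120.1] scene [228.2 138.2] wrist [489.3 164.7]
1.62 mid [0.6739 0.1395 0.3108] top [262.3 118. ] scene [239.1 132.2] wrist [472.9 230.7]
turn [0.0006 0.0002 0.1199] then shift [-0.0474  0.0898  0.0102] t 10.4333
```

View pics/a.png

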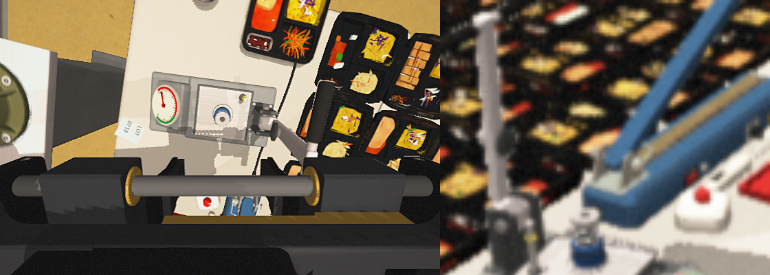

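```bash
python3 -m jog '[[0,0,0,0,0,0.1199,0.06],[-0.0164,0.0307,0,0,0,0,0.06],[-0.0164,0.0307,0,0,0,0,0.06],[-0.0164,0.0307,0,0,0,0,0.06],[0,0,0,0,0,0,0.06],[0,0,0,0,0,0,0.06],[0,0,0,0,0,0,0.06]]'; python3 -c "
from h import *
go([.6624,.0886,.294],97.5)
c=env.get_calibration('wrist'); cv2.imwrite('pics/w4.png',env.read_camera('wrist'))
print(proj(c,[.6560,.1372,.3126]))"
```

```text
time_s: 11.02
tool_pos: [0.6623, 0.0891, 0.3695]
tool_rot: [-179.9, -0.1, 97.7]
force: [-0.5, 0.5, 0.2]
grip_width: 0.0598
grasp_force: 0.0
turn [-0.001  -0.0011  0.003 ] then shift [-0.0005  0.      0.0755] t 11.0167
[324.26758121 146.77680652]
```

View pics/w4.png

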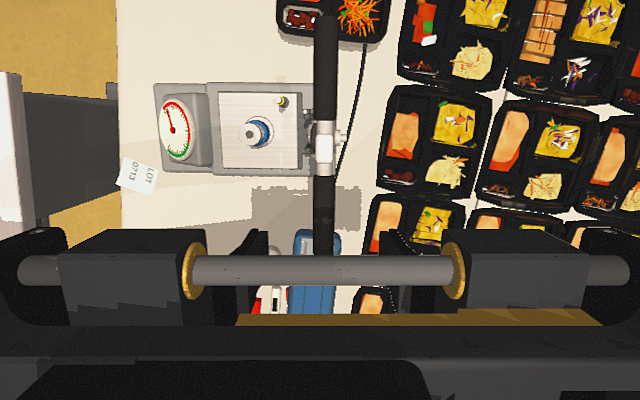

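```bash
python3 -m jog '[[0,0,0.03,0,0,0,0.06],[0,0,0.025,0,0,0,0.06],[0,0,0.015,0,0,0,0.06],[0,0,0.005,0,0,0,0.01],[0,0,0,0,0,0,0.01],[0,0,0,0,0,0,0.01],[0,0,0,0,0,0,0.01],[0,0,0,0,0,0,0.01],[0,0,0,0,0,0,0.01],[0,0,0,0,0,0,0.01],[0,0,0,0,0,0,0.01]]' 8
python3 - <<'E'
from h import *
t=np.radians(7.5);ex=np.array([np.cos(t),np.sin(t),0]);ey=np.array([-np.sin(t),np.cos(t),0])
H=np.array([.565,.1252,.112])+.08*ex
o=env.get_obs();d=o['tool_pos']+[0,0,.0187]-H;print(d@ex,d@ey,d[2],'phi',np.arctan2(d[2],-d@ex)-np.arctan2(.02,.2),np.hypot(d[2],d@ex))
f=1.53
xz=lambda f:np.array([-.2*np.cos(f)+.02*np.sin(f),.2*np.sin(f)+.02*np.cos(f)])
fs=np.append(np.arange(1.53,.34,-.1),.3)
for a,b in zip(fs,fs[1:]): print(round(b,2),(xz(b)-xz(a)).round(4))
E
```

```text
time_s: 11.98
tool_pos: [0.6627, 0.0885, 0.2951]
tool_rot: [180.0, 0.0, 97.5]
force: [0.1, 0.5, 3.0]
grip_width: 0.0161
grasp_force: 8.0
0.012086278608776098 -0.049168478256864885 0.20179957166421286 phi 1.5309487033024949 0.2021611863203932
1.43 [-0.0201  0.0002]
1.33 [-0.02   -0.0018]
1.23 [-0.0197 -0.0038]
1.13 [-0.0192 -0.0058]
1.03 [-0.0186 -0.0077]
0.93 [-0.0177 -0.0095]
0.83 [-0.0167 -0.0112]
0.73 [-0.0155 -0.0128]
0.63 [-0.0141 -0.0143]
0.53 [-0.0126 -0.0156]
0.43 [-0.011  -0.0168]
0.3 [-0.0117 -0.0233]
```

```bash
python3 -m jog '[[0,-0.0201,-0.0002,0,0,0,0.01],[0,-0.02,0.0018,0,0,0,0.01],[0,-0.0197,0.0038,0,0,0,0.01],[0,-0.0192,0.0058,0,0,0,0.01],[0,-0.0186,0.0077,0,0,0,0.01],[0,-0.0177,0.0095,0,0,0,0.01],[0,-0.0167,0.0112,0,0,0,0.01],[0,-0.0155,0.0128,0,0,0,0.01],[0,-0.0141,0.0143,0,0,0,0.01],[0,-0.0126,0.0156,0,0,0,0.01],[0,-0.011,0.0168,0,0,0,0.01],[0,0,0,0,0,0,0.01]]' 8
cat >> h.py <<'E'
t=np.radians(7.5);ex=np.array([np.cos(t),np.sin(t),0]);ey=np.array([-np.sin(t),np.cos(t),0])
H=np.array([.565,.1252,.112])+.08*ex
xz=lambda f:np.array([-.2*np.cos(f)+.02*np.sin(f),.2*np.sin(f)+.02*np.cos(f)])
def lever(targets=()):
    o=env.get_obs();d=o['tool_pos']+[0,0,.0187]-H;a=np.array([d@ex,d[2]])
    f=np.arctan2(a[1],-a[0])-np.arctan2(.02,.2)
    print('t',o['time_s'],'phi',f.round(4),'r',np.hypot(*a).round(4),'y',(d@ey).round(4),'pad above free plate mm',round(36+80*np.sin(f),2),'F',np.round(o['force'],1),'grip',o['grasp_force'])
    for b in targets:
        s=xz(b)-a; print(b,'tool y,z',s[0].round(4),(-s[1]).round(4)); a=xz(b)
def dial():
    c=env.get_calibration('scene'); im=env.read_camera('scene'); return c,im
E
python3 -c "
from h import *
lever([.33,.26])"
```

```text
time_s: 12.98
tool_pos: [0.477, 0.065, 0.1931]
tool_rot: [-179.9, -0.1, 97.6]
force: [2.1, 3.4, -4.3]
grip_width: 0.0156
grasp_force: 8.0
t 12.9833 phi 0.4183 r 0.2016 y -0.0482 pad above free plate mm 68.5 F [ 2.1  3.4 -4.3] grip 7.989068850874901
0.33 tool y,z -0.0076 0.0161
0.26 tool y,z -0.0054 0.013
```

```bash
cat >> h.py <<'E'
DC=np.array([.4376,.1099,.0524])
def plane(al):  # dial plane axes: right (tester -y), up (towards the plate), tilted by al
    u=-ey; v=ex*np.cos(al)+np.array([0,0,1])*np.sin(al); return u,v,np.cross(u,v)
def todial(c,uv,al,C=DC):
    u,v,n=plane(al); out=[]
    for p in uv:
        o,d=ray(c,p); q=o+d*((C-o)@n)/(d@n)-C; out.append([q@u,q@v])
    return np.array(out)
def mask(im):
    b,g,r=[im[...,i].astype(int) for i in range(3)]
    return (r>g+60)&(r>b+60), (g>r+40)&(g>b+15)
E
python3 - <<'E'
from h import *
from scipy.optimize import minimize
c={'fov_y':64.25324087825602,'cx':323.147,'cy':200.323,'pose':[[0.1343,0.9584,0.2519,0.5006],[-0.9909,0.1297,0.0349,-0.0604],[0.0008,-0.2543,0.9671,0.3432],[0,0,0,1]]}
im=cv2.imread('pics/w1.png');r,g=mask(im)
box=np.zeros_like(r);box[105:205,65:195]=1
R_=np.argwhere(r&box)[:,::-1];G_=np.argwhere(g&box)[:,::-1];print(len(R_),len(G_))
far=lambda P:P[np.hypot((P[:,0]-128)/1.1,P[:,1]-162)>34]
ring=np.vstack([far(R_),far(G_)])
def cost(x): 
    q=todial(c,ring,x[0],DC+[x[1],x[2],0]); return np.hypot(q[:,0],q[:,1]).std()*1e3
best=minimize(cost,[.4,0,0],method='Nelder-Mead',options=dict(xatol=1e-4,fatol=1e-4,initial_simplex=[[.4,0,0],[.6,0,0],[.4,.005,0],[.4,0,.005]]));print(best.x,best.fun)
C=DC+[best.x[1],best.x[2],0];al=best.x[0]
ang=lambda q:np.mod(np.arctan2(q[:,0],q[:,1]),2*np.pi) # clockwise from up
qr,qg=todial(c,far(R_),al,C),todial(c,far(G_),al,C)
print('r',np.hypot(*qr.T).mean(),'red ang',np.sort((ang(qr)+np.pi)%(2*np.pi)-np.pi)[[3,-4]],'green',np.sort(ang(qg))[[3,-4]])
h=todial(c,R_,al,C);rr=np.hypot(*h.T);s=(rr>.010)&(rr<.027);print('drag dir cw from up',(ang(h[s])+np.pi)%(2*np.pi)-np.pi)
print('hub',todial(c,[(128,163)],al,C))
E
python3 -m jog '[[0,-0.004,0.008,0,0,0,0.01],[0,-0.0036,0.008,0,0,0,0.01],[0,-0.003,0.007,0,0,0,0.01],[0,-0.0024,0.006,0,0,0,0.01],[0,0,0,0,0,0,0.01],[0,0,0,0,0,0,0.01]]';python3 -c "
from h import *
lever([.22,.18])"
```

```text
712 304
[ 5.88788304e-01 -4.22776260e-04  4.58442037e-04] 1.4429317750155728
r 0.037746979359008365 red ang [-1.71310706  0.29821686] green [1.27116741 2.20349047]
drag dir cw from up [-1.776513   -1.79049615 -1.8065352  -1.8251091  -1.84685385 -1.77561626
 -1.7850709  -1.79544905 -1.8068904  -1.81956362 -1.83367416 -1.84947453
 -1.86727809 -1.88747782 -1.91057197 -1.93719979 -1.96819139 -1.77514037
 -1.78228141 -1.78994468 -1.79818864 -1.80708063 -1.81669859 -1.82713319
 -1.83849047 -1.85089511 -1.86449458 -1.87946441 -1.89601486 -1.91439953
 -1.93492648 -1.95797253 -1.98400207 -2.01359134 -2.04745995 -2.0865111
 -2.13188145 -1.82322444 -1.83207998 -1.84157714 -1.85178636 -1.86278844
 -1.87467647 -1.88755815 -1.90155864 -1.91682402 -1.93352564 -1.95186541
 -1.97208241 -1.99446104 -2.01934109 -2.04713015 -1.87149298 -1.88203218
 -1.89332386 -1.90544837 -1.9184974  -1.93257587 -1.94780431 -1.9643216 ]
hub [[-0.0012139  -0.00158297]]
time_s: 13.48
tool_pos: [0.4649, 0.0634, 0.1662]
tool_rot: [-179.8, -0.1, 97.6]
force: [-5.2, 4.2, -1.0]
grip_width: 0.0157
grasp_force: 8.0
t 13.4833 phi 0.2715 r 0.201 y -0.0482 pad above free plate mm 57.45 F [-5.2  4.2 -1. ] grip 8.009638488292694
0.22 tool y,z -0.0035 0.0097
0.18 tool y,z -0.0024 0.0077
```

```bash
cat >> h.py <<'E'
C2=DC+[-.0004,.0005,0]; AL=.589
def rect(c,im,s=4,r=45):
    u,v,n=plane(AL); k=np.array([(-1,1),(1,1),(1,-1),(-1,-1)])*r*1e-3
    src=np.float32([proj(c,C2+u*a+v*b) for a,b in k]); N=2*r*s
    return cv2.warpPerspective(im,cv2.getPerspectiveTransform(src,np.float32([(0,0),(N,0),(N,N),(0,N)])),(N,N),flags=cv2.INTER_CUBIC)
def prof(I,s=4,r=45):
    "needle-angle profile (rad from dial zero): redness and darkness averaged over 14..26 mm"
    a=np.arange(-.3,5,.02); rr=np.arange(14,26,.5)
    X=(r+rr[:,None]*np.sin(a-2.25))*s; Y=(r-rr[:,None]*np.cos(a-2.25))*s
    p=cv2.remap(I,np.float32(X),np.float32(Y),cv2.INTER_LINEAR).astype(float).mean(0)
    red=p[:,2]-p[:,1]; lum=p.max(1)
    return a,red,lum
def hands(name):
    c=env.get_calibration(name);im=env.read_camera(name);I=rect(c,im);cv2.imwrite(f'pics/d_{name}_{env.get_obs()["time_s"]:.2f}.png',I)
    a,red,lum=prof(I); bg=np.median(red); i=red.argmax(); w=(np.abs(a-a[i])<.25)*np.clip(red-bg,0,None)
    j=lum.argmin(); 
    print(name,'red',(w@a/w.sum()).round(3),'peak',round(red[i]-bg),'dark at',a[j].round(2),'depth',round(np.median(lum)-lum[j]),'med',round(np.median(lum)))
E
python3 -c "
from h import *
for n in('scene','top','wrist'): hands(n)
lever()"
```

```text
scene red 0.457 peak 66 dark at 0.32 depth 69 med 231
top red 1.924 peak 1 dark at 1.08 depth 11 med 97
wrist red 0.348 peak 203 dark at 0.2 depth 190 med 234
t 13.6333 phi 0.2723 r 0.201 y -0.0482 pad above free plate mm 57.51 F [-4.7  2.9 -0.6] grip 8.00979383289814
```

```bash
python3 -m jog '[[0,-0.001,0.003,0,0,0,0.01],[0,-0.001,0.003,0,0,0,0.01],[0,-0.001,0.003,0,0,0,0.01],[0,-0.001,0.003,0,0,0,0.01],[0,-0.001,0.003,0,0,0,0.01],[0,-0.001,0.003,0,0,0,0.01],[0,-0.0009,0.003,0,0,0,0.01],[0,-0.0008,0.003,0,0,0,0.01],[0,-0.0007,0.003,0,0,0,0.01],[0,-0.0007,0.003,0,0,0,0.01],[0,-0.0006,0.003,0,0,0,0.01],[0,0,0,0,0,0,0.01]]' 12;python3 -c "
from h import *
lever()
for n in('scene','wrist'): hands(n)
lever([.05])"
```

```text
time_s: 14.63
tool_pos: [0.4557, 0.0622, 0.1338]
tool_rot: [-179.8, -0.1, 97.5]
force: [-4.6, 3.3, 2.3]
grip_width: 0.0154
grasp_force: 12.0
t 14.6333 phi 0.1037 r 0.2007 y -0.0482 pad above free plate mm 44.28 F [-4.6  3.3  2.3] grip 12.018510270863771
scene red 1.547 peak 27 dark at 1.46 depth 62 med 232
wrist red 3.845 peak 15 dark at 0.94 depth 168 med 234
t 14.7333 phi 0.1039 r 0.2007 y -0.0482 pad above free plate mm 44.3 F [-4.5  3.6  1.5] grip 12.018758221529424
0.05 tool y,z -0.0022 0.0106
```

```bash
python3 -m jog '[[0,-0.0005,0.002,0,0,0,0.01],[0,-0.0005,0.002,0,0,0,0.01],[0,-0.0004,0.002,0,0,0,0.01],[0,-0.0004,0.002,0,0,0,0.01],[0,-0.0004,0.002,0,0,0,0.01],[0,0,0.001,0,0,0,0.01],[0,0,0,0,0,0,0.01]]' 12;python3 -c "
from h import *
lever()
cs=env.get_calibration('scene'); s=env.read_camera('scene'); cw=env.get_calibration('wrist'); w=env.read_camera('wrist')
A=rect(cs,s);B=rect(cw,w)
cv2.imwrite('pics/m.png',np.vstack([np.hstack([cv2.resize(A,(300,300)),cv2.resize(B,(300,300))]),np.hstack([cv2.resize(s[185:235,255:305],(300,300),interpolation=cv2.INTER_CUBIC),cv2.resize(w[0:240,200:440],(300,300))])]))
for n in('scene','wrist'): hands(n)
"
```

```text
time_s: 15.32
tool_pos: [0.4539, 0.062, 0.1233]
tool_rot: [-179.9, -0.1, 97.5]
force: [-6.5, 3.9, 4.4]
grip_width: 0.0154
grasp_force: 12.1
t 15.3167 phi 0.0502 r 0.2007 y -0.0482 pad above free plate mm 40.02 F [-6.5  3.9  4.4] grip 12.051532929763198
scene red 1.95 peak 43 dark at 1.86 depth 51 med 226
wrist red 3.947 peak 14 dark at 0.82 depth 168 med 234
```

View pics/m.png

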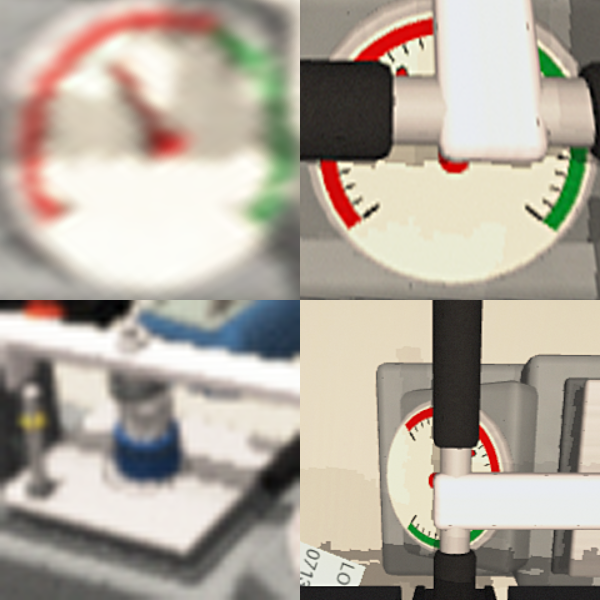

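```bash
python3 -m jog '[[0,-0.0002,0.0015,0,0,0,0.01],[0,-0.0002,0.001,0,0,0,0.01],[0,-0.0001,0.001,0,0,0,0.01],[0,0,0.001,0,0,0,0.01],[0,0,0,0,0,0,0.01],[0,0,0,0,0,0,0.01],[0,0,0,0,0,0,0.01],[0,0,0,0,0,0,0.01]]' 12;python3 -c "
from h import *
lever()
for n in('scene','scene'): hands(n)
c=env.get_calibration('wrist');w=env.read_camera('wrist');B=rect(c,w)
m,_=mask(B);P=np.argwhere(m)[:,::-1]/4-45;r=np.hypot(*P.T);s=(r>15)&(r<31)&(P[:,1]<0);a=np.arctan2(P[s][:,0],-P[s][:,1])+2.25
print('wrist red px',s.sum(),np.round(np.percentile(a,[5,25,50,75,95]),2),r[s].mean())
B0=w
"
```

```text
time_s: 16.18
tool_pos: [0.4533, 0.0619, 0.1189]
tool_rot: [-179.9, -0.1, 97.5]
force: [-6.0, 3.4, 4.4]
grip_width: 0.0157
grasp_force: 12.1
t 16.1833 phi 0.0281 r 0.2007 y -0.0482 pad above free plate mm 38.25 F [-6.   3.4  4.4] grip 12.058565486222506
scene red 2.154 peak 48 dark at 2.06 depth 29 med 226
scene red 2.145 peak 48 dark at 2.08 depth 31 med 227
wrist red px 275 [1.79 1.82 1.85 1.88 1.91] 25.802646916589836
```

```bash
python3 -m jog '[[0,0,0,0,0,0,0.01],[0,0,0,0,0,0,0.01],[0,0,0,0,0,0,0.01],[0,0,0,0,0,0,0.01],[0,0,0,0,0,0,0.01],[0,0,0,0,0,0,0.01],[0,0,0,0,0,0,0.01],[0,0,0,0,0,0,0.01],[0,0,0,0,0,0,0.01],[0,0,0,0,0,0,0.01],[0,0,0,0,0,0,0.01],[0,0,0,0,0,0,0.01]]';python3 -c "
from h import *
hands('scene'); lever([.1,.2,.3,.4,.5,.6,.7,.8,.9,1.0,1.1,1.2,1.3,1.4,1.5,1.58])"
```

```text
time_s: 17.33
tool_pos: [0.4532, 0.0619, 0.1188]
tool_rot: [-179.9, -0.1, 97.5]
force: [-5.5, 4.2, 4.6]
grip_width: 0.0155
grasp_force: 12.1
scene red 2.15 peak 48 dark at 2.06 depth 29 med 226
t 17.3833 phi 0.0279 r 0.2007 y -0.0482 pad above free plate mm 38.23 F [-6.4  2.9  5.4] grip 12.058590687811375
0.1 tool y,z 0.0021 -0.0143
0.2 tool y,z 0.005 -0.0195
0.3 tool y,z 0.0069 -0.0189
0.4 tool y,z 0.0087 -0.0181
0.5 tool y,z 0.0105 -0.0171
0.6 tool y,z 0.0122 -0.016
0.7 tool y,z 0.0137 -0.0147
0.8 tool y,z 0.0151 -0.0133
0.9 tool y,z 0.0163 -0.0117
1.0 tool y,z 0.0174 -0.01
1.1 tool y,z 0.0183 -0.0082
1.2 tool y,z 0.0191 -0.0063
1.3 tool y,z 0.0196 -0.0044
1.4 tool y,z 0.0199 -0.0024
1.5 tool y,z 0.0201 -0.0004
1.58 tool y,z 0.016 0.0011
```

```bash
python3 -m jog '[[0,0.001,-0.007,0,0,0,0.01],[0,0.0011,-0.0073,0,0,0,0.01],[0,0.005,-0.0195,0,0,0,0.01],[0,0.0069,-0.0189,0,0,0,0.01],[0,0.0087,-0.0181,0,0,0,0.01],[0,0.0105,-0.0171,0,0,0,0.01],[0,0.0122,-0.016,0,0,0,0.01],[0,0.0137,-0.0147,0,0,0,0.01],[0,0.0151,-0.0133,0,0,0,0.01],[0,0.0163,-0.0117,0,0,0,0.01],[0,0.0174,-0.01,0,0,0,0.01],[0,0,0,0,0,0,0.01]]' 8; python3 -c "
from h import *
lever([1.1,1.2,1.3,1.4,1.5,1.58])"
```

```text
time_s: 18.38
tool_pos: [0.5644, 0.0751, 0.2758]
tool_rot: [179.7, 0.0, 97.5]
force: [-3.6, -0.1, 9.6]
grip_width: 0.0159
grasp_force: 8.0
t 18.3833 phi 1.0255 r 0.2022 y -0.0496 pad above free plate mm 104.4 F [-3.6 -0.1  9.6] grip 7.999661341309547
1.1 tool y,z 0.0143 -0.0049
1.2 tool y,z 0.0191 -0.0063
1.3 tool y,z 0.0196 -0.0044
1.4 tool y,z 0.0199 -0.0024
1.5 tool y,z 0.0201 -0.0004
1.58 tool y,z 0.016 0.0011
```

```bash
python3 -m jog '[[0,0.0143,-0.0049,0,0,0,0.01],[0,0.0191,-0.0063,0,0,0,0.01],[0,0.0196,-0.0044,0,0,0,0.01],[0,0.0199,-0.0024,0,0,0,0.01],[0,0.0201,-0.0004,0,0,0,0.01],[0,0.014,0.001,0,0,0,0.01],[0,0,0,0,0,0,0.01],[0,0,0,0,0,0,0.01],[0,0,0,0,0,0,0.01]]' 8; python3 -c "
from h import *
lever()"; python3 -m jog '[[0,0,0,0,0,0,0.05],[0,0,0,0,0,0,0.05],[0,0,0,0,0,0,0.05],[0,0,0,0,0,0,0.05],[0,0,-0.02,0,0,0,0.05],[0,0,-0.03,0,0,0,0.05],[0,0,-0.03,0,0,0,0.05],[0,0,0,0,0,0,0.06],[0,0,0,0,0,0,0.06]]';python3 -c "
from h import *
go([.5650,.1252,.375],97.5)
c=env.get_calibration('top')
print(env.get_obs()['qpos'])
cw=env.get_calibration('wrist');w=env.read_camera('wrist')
g,b=cv2.cvtColor(w,cv2.COLOR_BGR2HSV),None
m=cv2.inRange(g,(100,120,40),(125,255,255))
p0=proj(cw,[.565,.1252,.09]).astype(int);x,y=p0;print('pred',p0)
mm=np.zeros_like(m);mm[max(0,y-40):y+40,x-40:x+40]=m[max(0,y-40):y+40,x-40:x+40];P=np.argwhere(mm)[:,::-1]
print(len(P),P.min(0),P.max(0),onz(cw,(P.min(0)+P.max(0))/2,.09))"
```

```text
time_s: 19.13
tool_pos: [0.6683, 0.0878, 0.29]
tool_rot: [179.8, 0.1, 97.4]
force: [2.5, -1.8, 3.6]
grip_width: 0.0155
grasp_force: 7.8
t 19.1333 phi 1.56 r 0.1975 y -0.0506 pad above free plate mm 116.0 F [ 2.5 -1.8  3.6] grip 7.821746729314327
time_s: 19.88
tool_pos: [0.6673, 0.0896, 0.3714]
tool_rot: [179.8, -0.0, 97.5]
force: [0.3, 0.4, 0.5]
grip_width: 0.0558
grasp_force: 0.0
turn [ 0.0037 -0.0002  0.0007] then shift [ 0.0486 -0.0968 -0.0036] t 19.8833
[  7.26721614  22.0161232  -25.63294106  63.32682914   9.41264423
  96.34502435  -8.09102918]
pred [251 131]
123 [245 121] [264 145] [0.56899943 0.12397315 0.09      ]
```

```bash
python3 -m jog '[[0.0162,-0.0323,0,0,0,0,0.06],[0.0162,-0.0323,0,0,0,0,0.06],[0.0162,-0.0323,0,0,0,0,0.06],[0,0,0,0,0,-0.1208,0.06],[0,0,0,0,0,-0.1208,0.06],[0,0,0,0,0,-0.1208,0.06],[0,0,0,0,0,-0.1208,0.06],[0,0,0,0,0,-0.1208,0.06],[0,0,0,0,0,-0.1208,0.06],[0,0,0,0,0,-0.1208,0.06],[0,0,0,0,0,-0.1208,0.06],[0,0,0,0,0,-0.1208,0.06]]'; python3 -m jog '[[0,0,0.03,0,0,-0.1208,0.06],[0,0,0.03,0,0,-0.1208,0.06],[0,0,0.03,0,0,-0.1208,0.06],[0,0,0.03,0,0,-0.1208,0.06],[0,0,0.03,0,0,0,0.06],[0,0,0.02,0,0,0,0.06],[0,0,0,0,0,0,0.06],[0,0,0,0,0,0,0.06],[0,0,0,0,0,0,0.06]]'; python3 -c "
from h import *
go([.5650,.1252,.0855],-172.5)
cw=env.get_calibration('wrist');w=env.read_camera('wrist')
m=cv2.inRange(cv2.cvtColor(w,cv2.COLOR_BGR2HSV),(100,120,40),(125,255,255))
x,y=proj(cw,[.565,.1252,.09]).astype(int);print('pred',x,y)
mm=np.zeros_like(m);mm[max(0,y-50):y+50,x-60:x+60]=m[max(0,y-50):y+50,x-60:x+60];P=np.argwhere(mm)[:,::-1]
print(len(P),P.min(0),P.max(0),onz(cw,(P.min(0)+P.max(0))/2,.09))"
```

```text
time_s: 20.93
tool_pos: [0.5636, 0.1242, 0.3671]
tool_rot: [-179.9, -0.2, 160.1]
force: [-1.2, -0.6, 0.9]
grip_width: 0.06
grasp_force: 0.0
time_s: 21.68
tool_pos: [0.5648, 0.1247, 0.1999]
tool_rot: [180.0, 0.0, -172.5]
force: [0.8, 0.1, 0.2]
grip_width: 0.0599
grasp_force: 0.0
turn [ 0.0001  0.0008 -0.0002] then shift [-0.0003  0.0005  0.1144] t 21.6833
pred 324 199
311 [305 177] [342 204] [0.55755079 0.12306703 0.09      ]
```

```bash
python3 -m jog '[[0,0,0.03,0,0,0,0.06],[0,0,0.03,0,0,0,0.06],[0,0,0.03,0,0,0,0.06],[0,0,0.015,0,0,0,0.06],[0,0,0.008,0,0,0,0.06],[0,0,0,0,0,0,0.06],[0,0,0,0,0,0,0.02],[0,0,0,0,0,0,0.02],[0,0,0,0,0,0,0.02],[0,0,0,0,0,0,0.02],[0,0,0,0,0,0,0.02],[0,0,0,0,0,0,0.02]]' 15; python3 -m jog '[[0,0,0,0,0,0,0.02],[0,0,0,0,0,0,0.02]]'; python3 -c "
from h import *
go([.516,-.241,.19],-172.5)"
```

```text
time_s: 22.73
tool_pos: [0.565, 0.1247, 0.0868]
tool_rot: [-180.0, 0.1, -172.5]
force: [0.4, 0.9, 1.5]
grip_width: 0.033
grasp_force: 15.0
time_s: 22.9
tool_pos: [0.565, 0.1247, 0.0866]
tool_rot: [180.0, 0.1, -172.5]
force: [0.4, 0.4, 1.1]
grip_width: 0.0331
grasp_force: 15.0
turn [ 0.      0.0013 -0.0001] then shift [ 0.0963 -0.3562 -0.1034] t 22.9
```

```bash
python3 -m jog '[[0,0,-0.01,0,0,0,0.02],[0,0,-0.03,0,0,0,0.02],[0,0,-0.03,0,0,0,0.02],[0,0,-0.03,0,0,0,0.02],[0.0097,-0.0357,0,0,0,0,0.02],[0.0097,-0.0357,0,0,0,0,0.02],[0.0097,-0.0357,0,0,0,0,0.02],[0.0097,-0.0357,0,0,0,0,0.02],[0.0097,-0.0357,0,0,0,0,0.02],[0.0097,-0.0357,0,0,0,0,0.02],[0.0097,-0.0357,0,0,0,0,0.02],[0.0097,-0.0357,0,0,0,0,0.02]]'; python3 -m jog '[[0.0097,-0.0357,0,0,0,0,0.02],[0.0097,-0.0357,0,0,0,0,0.02],[0,0,0,0,0,0,0.02],[0,0,0,0,0,0,0.02],[0,0,0,0,0,0,0.02],[0,0,0,0,0,0,0.02]]'; python3 -c "
from h import *
print(env.get_obs()['qpos']);go([.516,-.241,.015],-172.5)"
```

```text
time_s: 23.9
tool_pos: [0.5237, -0.1704, 0.1864]
tool_rot: [180.0, -0.0, -172.5]
force: [0.3, 0.3, -0.1]
grip_width: 0.0332
grasp_force: 15.0
time_s: 24.4
tool_pos: [0.5152, -0.2403, 0.1862]
tool_rot: [179.9, -0.0, -172.4]
force: [-0.0, 0.1, -1.2]
grip_width: 0.0331
grasp_force: 15.0
[ 40.9801101   10.88949454 -20.95914898  97.23845004   4.01219326
  72.64726554 116.78555343]
turn [ 0.0009 -0.0001  0.0021] then shift [-0.0007 -0.0008  0.1712] t 24.4
```

```bash
python3 -m jog '[[0,0,0.035,0,0,0,0.02],[0,0,0.035,0,0,0,0.02],[0,0,0.035,0,0,0,0.02],[0,0,0.03,0,0,0,0.02],[0,0,0.02,0,0,0,0.02],[0,0,0.01,0,0,0,0.02],[0,0,0.002,0,0,0,0.02],[0,0,0,0,0,0,0.02],[0,0,0,0,0,0,0.02],[0,0,0,0,0,0,0.02]]'; python3 -m jog '[[0,0,0.001,0,0,0,0.02],[0,0,0.001,0,0,0,0.02],[0,0,0.001,0,0,0,0.02],[0,0,0,0,0,0,0.02],[0,0,0,0,0,0,0.02]]'
```

```text
time_s: 25.23
tool_pos: [0.5164, -0.2425, 0.0211]
tool_rot: [-179.9, 0.2, -172.5]
force: [-0.2, -0.1, -1.8]
grip_width: 0.0328
grasp_force: 15.0
time_s: 25.65
tool_pos: [0.5148, -0.2422, 0.0162]
tool_rot: [-180.0, -0.0, -172.5]
force: [0.7, 0.3, -1.7]
grip_width: 0.0331
grasp_force: 15.0
```

```bash
python3 -m jog '[[0,0,0.001,0,0,0,0.02],[0,0,0,0,0,0,0.02],[0,0,0,0,0,0,0.02]]';python3 -m jog '[[0,0,0.0008,0,0,0,0.02],[0,0,0,0,0,0,0.02],[0,0,0,0,0,0,0.02]]'
```

```text
time_s: 25.9
tool_pos: [0.515, -0.2422, 0.0155]
tool_rot: [-180.0, 0.0, -172.5]
force: [-1.1, 0.8, 2.7]
grip_width: 0.0332
grasp_force: 15.0
time_s: 26.15
tool_pos: [0.515, -0.2422, 0.0154]
tool_rot: [-180.0, -0.0, -172.5]
force: [-2.8, 1.2, 7.1]
grip_width: 0.0332
grasp_force: 15.0
```

```bash
python3 -m jog '[[0,0,-0.0008,0,0,0,0.055],[0,0,0,0,0,0,0.055],[0,0,0,0,0,0,0.055],[0,0,-0.005,0,0,0,0.055],[0,0,-0.02,0,0,0,0.055],[0,0,-0.04,0,0,0,0.055],[0,0,-0.04,0,0,0,0.055],[0,0,-0.04,0,0,0,0.055],[0,0,-0.03,0,0,0,0.055],[0,0,0,0,0,0,0.055],[0,0,0,0,0,0,0.055],[0,0,0,0,0,0,0.055]]';python3 -c "
from h import *
cw=env.get_calibration('scene');w=env.read_camera('scene')
for z,n in((.016,'sleeve'),):
  m=cv2.inRange(cv2.cvtColor(w,cv2.COLOR_BGR2HSV),(100,120,30),(125,255,255))
  x,y=proj(cw,[.515,-.242,z]).astype(int);print('pred',x,y)
  mm=np.zeros_like(m);mm[y-20:y+20,x-20:x+20]=m[y-20:y+20,x-20:x+20];P=np.argwhere(mm)[:,::-1]
  print(len(P),P.min(0),P.max(0))
hands('scene')
u=proj(cw,H+ex*xz(1.56)[0]+[0,0,xz(1.56)[1]]).astype(int);print('handle',u,w[u[1]-2:u[1]+3,u[0]-4:u[0]+5].mean(2).astype(int).tolist())
print([w[tuple(proj(cw,[.515,-.242,z]).astype(int)[::-1])].tolist() for z in(.02,.045,.056)],proj(cw,[.515,-.242,.004]),proj(cw,[.515,-.242,.058]))
print(env.get_obs()['force'],env.get_obs()['joint_velocities'].round(2))"
```

```text
time_s: 27.15
tool_pos: [0.5144, -0.242, 0.1897]
tool_rot: [180.0, -0.0, -172.5]
force: [-0.6, -0.8, -0.9]
grip_width: 0.0545
grasp_force: 0.0
pred 352 183
31 [332 163] [355 187]
scene red 2.142 peak 53 dark at 0.02 depth 53 med 252
handle [242 132] [[16, 57, 182, 240, 246, 245, 232, 205, 160], [15, 79, 225, 240, 237, 217, 176, 140, 122], [31, 74, 191, 201, 183, 144, 127, 118, 121], [36, 72, 163, 176, 150, 123, 117, 122, 134], [28, 35, 82, 116, 117, 115, 119, 119, 128]]
[[108, 101, 98], [101, 105, 111], [105, 110, 115]] [352.17068777 186.36122769] [352.55746108 173.42270787]
[ 0.24261706 -0.65197226 -0.62276514] [-0.02  0.35  0.01  0.11  0.09 -0.04  0.06]
```

```bash
python3 -c "
from h import *
def blob(n,p,h):
  c=env.get_calibration(n);w=env.read_camera(n);m=cv2.inRange(cv2.cvtColor(w,cv2.COLOR_BGR2HSV),(95,90,25),(128,255,255))
  k,l,s,ce=cv2.connectedComponentsWithStats(m);uv=proj(c,p);
  for i in range(1,k):
    if np.hypot(*(ce[i]-uv))<h: print(n,'blue',s[i].tolist(),ce[i].round(1),'pred',uv.round(1))
  return c,w
blob('scene',[.515,-.242,.016],15)
c,w=blob('wrist',[.515,-.242,.016],40)
u,v=proj(c,[.515,-.242,.058]).astype(int);print('cap pred',u,v)
hsv=cv2.cvtColor(w,cv2.COLOR_BGR2HSV);g=(hsv[v-30:v+30,u-40:u+40,1]<60);q=np.argwhere(g)[:,::-1]+[u-40,v-30];print('grey px',len(q),q.min(0),q.max(0),np.median(q,0))"
```

```text
scene blue [349, 182, 8, 6, 34] [352.9 184.8] pred [352.3 183.5]
wrist blue [307, 168, 31, 23, 212] [321.9 176.7] pred [323.3 185.7]
cap pred 323 194
grey px 726 [308 170] [336 207] [322. 191.]
```

```bash
python3 -c "
from cell import env
print(env.sign_off())"
```

```text
the job is handed in; nothing more can be done
None
```

The job is handed in, with no verdict returned: the drag hand read about 1.85 rad (12.3 N, red sector), so I stood the spring upright in the red tray; I pressed it an estimated 12 mm and held it there over a second, and left the lever up at about 1.56 rad.

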